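# Stop the roller feed and lock it out

## Robot

A 6-joint arm with a two-finger parallel gripper is mounted at the origin on a cart in front of the work surface, level with it; the furniture and walls round the work are solid. World frame = base frame: x ahead of the robot, y to its left, z up, the work surface at z = 0. Lengths are in m, angles in rad, forces in N, time in s.
With the tool pointing down it reaches from about 0.3 to 0.775 m from the base axis. Payload 14.6 kg.
Tool frame: the origin (TCP) lies at the very end of the fingers, on their centre line; the grasp point (between the pads) lies 19 mm behind it; x points along the fingers, y is the direction in which the jaws open and shut, and the axes are right-handed (so a half turn about x gives the same grasp; the last joint's range is limited). The gripper opens to 94 mm and grips with 3 to 60 N. Pads are 16 mm wide; open, the fingers measure 119 mm over their backs; the gripper's body (75 mm by 177 mm) begins 78 mm behind the grasp point.
Start: joints at [-0.067, 0.3, 1.521, -0, 1.321, -0.067], TCP at [0.55, -0, 0.205] pointing down, gripper open.
Joint ranges: [-3.03, 3.03], [-0.79, 2.21], [0.23, 2.52], [-1.04, 4.18], [0, 3.07], [-2.55, 2.55]. Speed limits (rad/s): [2.22, 2.22, 2.57, 3.14, 3.14, 3.14].

## Interface

Orientations are given as a rotation vector (axis times angle).
In Python, from bench import telemetry, eyes, ticket gives the robot as it stands.
- The arm moves only by the tool jog_arm, never from a script. Its arguments are lists of equal length, an entry for each row: "travel": the shift along the tool's x, y, z in mm, a list of three; "yaw": the turn about the tool's x in rad. A call has 1 to 5 rows; each row is the pose to reach, as a shift and turn from the pose commanded when the call began, along the tool's axes at that moment; what a row does not reach only later rows make up. A row lasts 1/10 s, in which the tool goes at most 50 mm and 8.59 degrees, less where a joint would pass 70% of its speed; a pose out of reach is approached as far as the arm can. A call with a gripper value outside its range is refused whole. "grip" is the finger opening in mm, from 0 to 94, set as the call begins (left out, the last holds). The fingers move at their own pace and stop on an object; "grip_force" is the grip in N (left out, the last holds). Time passes only in rows, so rows that repeat a pose let the fingers close. It gives the time, the measured TCP pose, the force and the opening at its end, in the units of the state.
- telemetry.get_obs(): the state, without advancing time (a new reading comes with each control period).
- eyes.grab_frame(name): name is "scene" or "side" or "wrist"; returns a dict with "img" (420x560x3 uint8, red, green, blue), "K" (3x3 intrinsics, pixels), "eye" and "orientation" of the camera in the world; the wrist camera has in their place "hand_eye" (4x4, takes a point from camera to tool coordinates, whose origin is the TCP and whose axes are the tool frame's). Camera axes: x right, y up, looking along -z (the intrinsics and any distortion apply to the point x, -y, -z); pixel columns grow to the right and rows downward; lengths in m; the calibration is good to about 2 mm. A picture is of the moment at which its call begins: read the wrist's pose just before it. There is no depth.
- ticket.hand_in(): hands the job in, once; it reports no verdict.
The state is a dict: "time": time; "q": joint angles; "joint_velocities": joint speeds; "joint_torque": joint torques, N m; "ee_pos": TCP position; "orientation": TCP orientation; "contact_force": force on the tool from outside, world axes, zero at the start; "moment": the same for the moment, N m; "gripper_width": finger opening in m.
Only numpy, scipy, OpenCV 4.12 (cv2) and the standard library are available. Lean on these libraries where they do the work, as an engineer would, in place of code of your own. Each camera call takes 0.05 s, during which the arm holds its last target.

## Task

Stop the roller feed and lock it out: first push the lever of the feed switch back to its upright off position in the middle, without letting it go over to the other side. Only then work the isolator: pull its knob up, turn it clockwise as far as it goes, and push it fully home again. Leave the lever in off and do not disturb the things lying about.

Things in the scene. Friction and masses are not known exactly. Their poses are not given: they have to be found in the camera images.
- feed_switch: Feed switch: grey box 120 x 100 x 55 mm (its x, y, z), fixed on the table, black cable gland on its +x side, small mounting ears at both y sides. On top a square aluminium plate with an arrow at each end and, in the middle, a lever in a low rubber boot. It and the isolator may change places. Origin: centre of its underside.
- lever_pivot (a point): Hinge axis of the lever, 60 mm above the table; the hinge axis is parallel to the box's y axis, so the lever swings along the box's x axis.
- lever_knob (a point): Point in the lever's black grip, 70 mm from the hinge axis. The grip is a rounded knob about 26 mm across and 36 mm long, from 49 to 85 mm from the hinge axis; below it a 13 mm steel rod.
- feed_lever (a joint): Lever angle (rad): 0 = upright = off; +0.5 = leaning to the box's -x side (start); -0.5 = to +x. Springs hold it at these three. From the start 8 to 12 N on the grip towards the box's +x moves it, and less as it nears the middle; within about 0.13 of upright it clicks into the off notch by itself. About 10 N more forces it out of off, and past -0.14 it snaps to the other side.
- isolator: Isolator: a second grey box of the same size and make (120 x 100 x 55 mm, fixed, origin at the centre of its underside), whose top carries a round plate and a black wing knob on a vertical axis through the box's centre.
- knob_grip (a point): Point on the knob's axis in its upright wing, 95 mm above the table while the knob is in. The wing is a bar 64 mm long (this point's x), 18 mm thick (its y: grip across this) and 42 mm high; its top is 14 mm above this point, its bottom 28 mm below, on a flat disc of 52 mm diameter.
- isolator_pull (a joint): How far the knob is pulled up (m): 0 = fully in, 0.016 = fully out. Pulling or pushing takes about 3 to 4 N; it stays where it is left. It must be out by about 0.009 before it turns (in, it has some 0.2 rad of play); it goes in again only near either end of its turn (below 0.15 or above 0.9 rad).
- isolator_turn (a joint): How far the knob is turned (rad), clockwise seen from above: 0 = on (wing along the box's x axis), 1.05 (60 degrees, stop) = locked out. Light friction (0.04 N m); stays where it is left.
- tape_measure: Bystander: yellow tape measure, 36 x 75 x 60 mm, standing behind the work.
- feed_wheel: Bystander: black wheel, 45 mm diameter, 24 mm high, lying flat behind the work.
- push_stick: Bystander: plywood push stick, 42 x 232 x 12 mm, lying flat behind the work on the right.
- offcut_e: Bystander: small chipboard offcut, 45 x 62 x 18 mm, lying flat near the robot.
Things that resemble listed ones, but are neither listed nor needed, are in the scene too. What is shaped like the isolator but green is not meant.

How it is judged:
By the outcome, as a careful person would: the job done as asked, in the order asked, and still so for the second after the job is handed in, with the robot touching nothing.
It also fails if it takes over 54 s, if anything falls off the work surface, if the arm or the gripper's body presses on something with over 40 N, if the wrist force passes 120 N, or if a joint passes its speed limit or range.

## Working session

There is one attempt and no reset: what is moved stays moved. The work goes in short steps, Python scripts to look and compute and a tool call to move; the robot and the scene stay as the last step left them, time stands still between calls to the robot, and variables do not carry over. Pictures are saved under pics/ and viewed, and the job is handed in when it is done.

Besides the shell and the picture viewer there is one more tool, called after "Call:" by a JSON object that holds its "api" and its "payload". jog_arm: Moves the arm, as the interface text tells. Its arguments: {"type":"object","properties":{"travel":{"type":"array"},"yaw":{"type":"array"},"grip":{"type":"number"},"grip_force":{"type":"number"}},"required":["travel","yaw"]}

```bash
mkdir -p pics; ls
cat > h.py <<'E'
import numpy as np,cv2
from scipy.spatial.transform import Rotation as R
from bench import telemetry,eyes,ticket
def snap(n,f):
    o=telemetry.get_obs();d=eyes.grab_frame(n);cv2.imwrite('pics/'+f,d['img'][:,:,::-1])
    import pickle
    pickle.dump((o,{k:d[k] for k in d}),open('pics/'+f+'.pkl','wb'))
    return o,d
E
python3 - <<'E'
from h import *
for n in ['scene','side','wrist']:
    o,d=snap(n,n+'0.png')
    print(n,{k:(np.round(np.array(d[k]),4).tolist() if k!='img' else 0) for k in d})
print(o)
E
```

```text
pics
scene {'img': 0, 'K': [[502.4451, 0.0, 273.4325], [0.0, 502.4451, 221.0], [0.0, 0.0, 1.0]], 'eye': [-0.2503, -0.5844, 0.9983], 'orientation': [0.7152, -0.4318, -1.0244]}
side {'img': 0, 'K': [[458.7891, 0.0, 282.0411], [0.0, 458.7891, 213.8542], [0.0, 0.0, 1.0]], 'eye': [0.5311, 0.7942, 0.635], 'orientation': [0.0128, -1.5773, -2.6762]}
wrist {'img': 0, 'K': [[293.9662, 0.0, 279.4991], [0.0, 293.9662, 207.5799], [0.0, 0.0, 1.0]], 'hand_eye': [[-0.0011, 0.2868, -0.958, -0.1795], [1.0, 0.0006, -0.001, 0.001], [0.0003, -0.958, -0.2868, -0.0845], [0.0, 0.0, 0.0, 1.0]]}
{'time': 0.1, 'q': array([-6.66073744e-02,  3.00427237e-01,  1.52151646e+00, -2.72040213e-05,
        1.32070193e+00, -6.66317168e-02]), 'joint_velocities': array([-6.29805698e-04, -7.59097508e-04, -2.08601977e-03,  4.82753635e-04,
       -2.41974787e-04,  3.60360046e-05]), 'joint_torque': array([ 1.84928511e-03, -5.32644153e+01, -3.53284299e+01,  7.10431044e-02,
        2.34944851e-02, -7.30603051e-05]), 'ee_pos': array([5.49763720e-01, 1.62277773e-06, 2.04937727e-01]), 'orientation': array([ 1.20871118,  1.21002148, -1.20993091]), 'contact_force': array([0.03464629, 0.50119122, 0.42591159]), 'moment': array([0.02611386, 0.0499649 , 0.06008309]), 'gripper_width': 0.09394227441484061}
```

View pics/scene0.png

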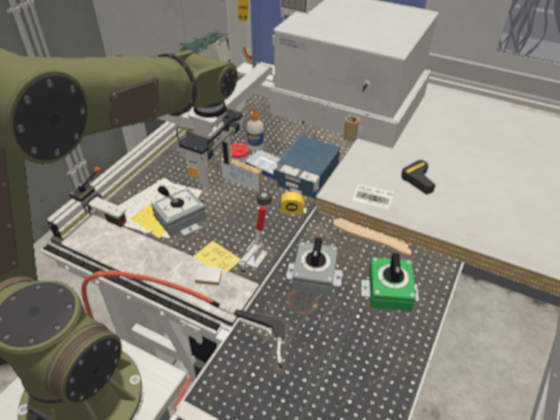

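View pics/side0.png

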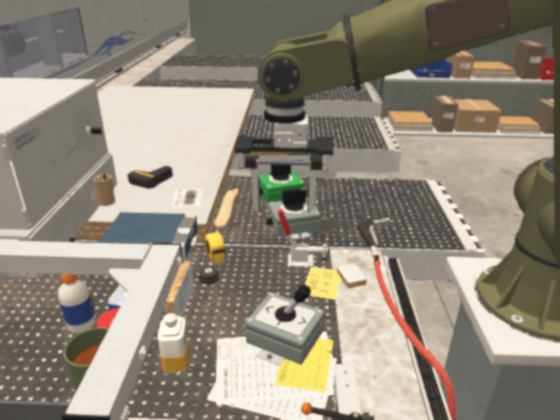

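View pics/wrist0.png

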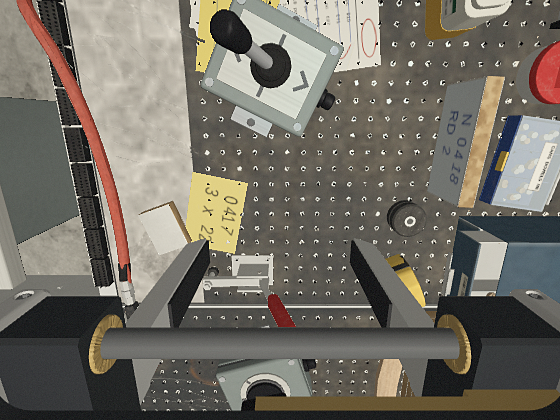

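The grey box with the lever is the feed switch, at scene (178,208), side (287,322) and wrist (268,65). Two boxes look like an isolator: the grey one at scene (316,262) and the green one at (393,280). The grey one is meant, because green is excluded. I'll enlarge the crops to confirm.

Run:
```python
import cv2
def c(f,x0,y0,x1,y1,s,o):
    i=cv2.imread('pics/'+f)[y0:y1,x0:x1]; cv2.imwrite('pics/'+o,cv2.resize(i,None,fx=s,fy=s,interpolation=cv2.INTER_CUBIC))
c('wrist0.png',180,0,360,150,4,'c1.png')
c('scene0.png',270,215,430,325,5,'c2.png')
c('side0.png',230,270,350,380,5,'c3.png')
```

```text
(no output)
```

View pics/c1.png

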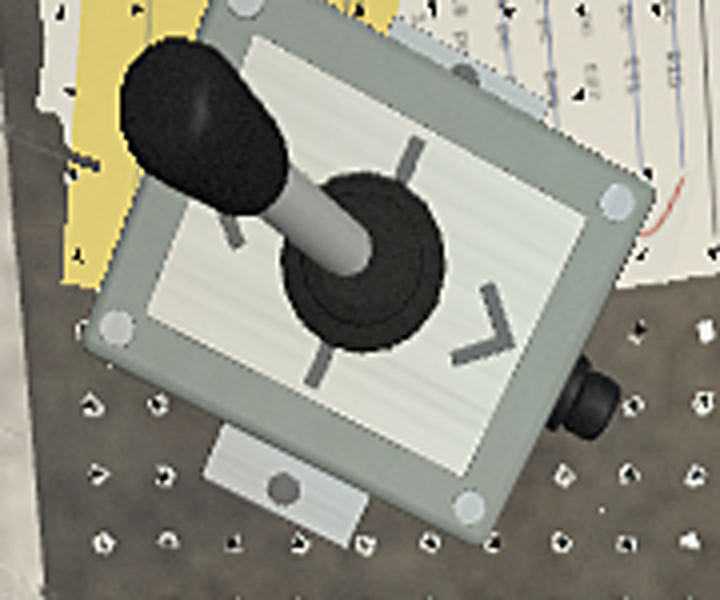

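View pics/c2.png

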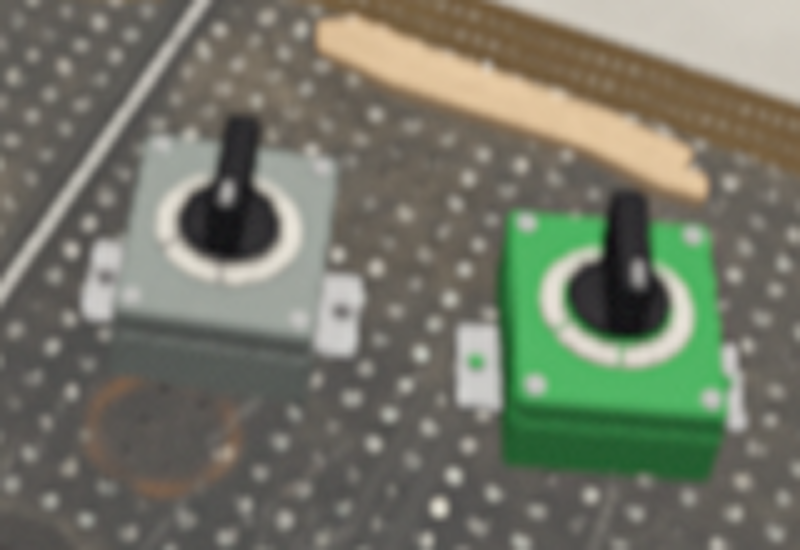

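View pics/c3.png

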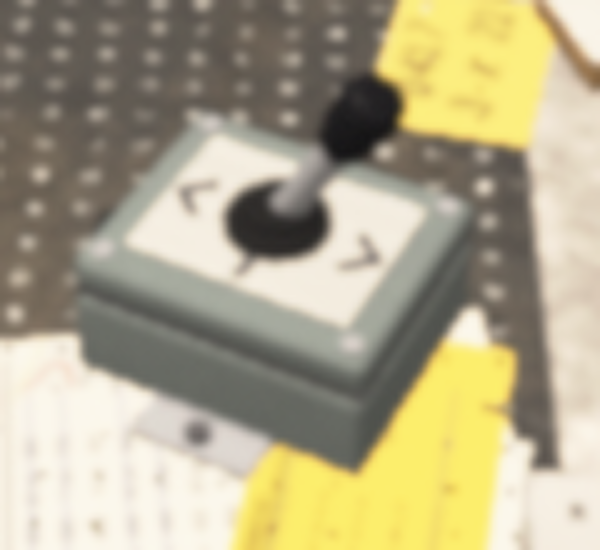

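The crop confirms it. The grey box at scene (316,262) has the round plate and black wing knob, and the box at (393,280) is the green one that isn't meant. The feed switch lever leans to the box's -x side, away from the gland.

```bash
cat >> h.py <<'E'
import pickle
def load(f): return pickle.load(open('pics/'+f+'.pkl','rb'))
def cam(o,d):
    if 'eye' in d: return R.from_rotvec(d['orientation']).as_matrix(),np.array(d['eye'])
    T=np.eye(4);T[:3,:3]=R.from_rotvec(o['orientation']).as_matrix();T[:3,3]=o['ee_pos'];T=T@np.array(d['hand_eye']);return T[:3,:3],T[:3,3]
def back(o,d,px,z):
    Rm,e=cam(o,d);K=d['K'];out=[]
    for u,v in px:
        r=Rm@np.array([(u-K[0,2])/K[0,0],-(v-K[1,2])/K[1,1],-1]);out.append(e+r*(z-e[2])/r[2])
    return np.array(out)
def proj(o,d,P):
    Rm,e=cam(o,d);K=d['K'];p=(np.atleast_2d(P)-e)@Rm;return np.c_[K[0,2]+K[0,0]*p[:,0]/-p[:,2],K[1,2]-K[1,1]*p[:,1]/-p[:,2]]
E
python3 - <<'E'
from h import *
def rep(n,f,c,s,off,z=.055):
    P=back(*load(f),np.array(c)/s+off,z); # order: -x+y? given
    print(n,'\n',P.round(4),'mean',P.mean(0).round(4)); 
    for a,b in [(0,1),(1,2),(2,3),(3,0)]:
        v=P[b]-P[a];print(np.linalg.norm(v).round(4),np.degrees(np.arctan2(v[1],v[0])).round(1))
rep('feed wrist','wrist0.png',[(118,328),(470,507),(617,202),(246,2)],4,[180,0])
rep('feed side','side0.png',[(448,203),(207,120),(100,247),(352,343)],5,[230,270])
rep('iso scene','scene0.png',[(131,293),(299,318),(324,165),(162,143)],5,[270,215])
E
```

```text
feed wrist 
 [[0.4784 0.1219 0.055 ]
 [0.5705 0.0771 0.055 ]
 [0.6062 0.1512 0.055 ]
 [0.5143 0.1947 0.055 ]] mean [0.5424 0.1362 0.055 ]
0.1024 -25.9
0.0823 64.2
0.1017 154.7
0.0812 -116.2
feed side 
 [[0.477  0.1212 0.055 ]
 [0.5707 0.0764 0.055 ]
 [0.6061 0.1515 0.055 ]
 [0.5133 0.1963 0.055 ]] mean [0.5418 0.1364 0.055 ]
0.104 -25.6
0.083 64.8
0.103 154.2
0.0834 -115.8
iso scene 
 [[ 0.4678 -0.2684  0.055 ]
 [ 0.4916 -0.3466  0.055 ]
 [ 0.5895 -0.3183  0.055 ]
 [ 0.5647 -0.2388  0.055 ]] mean [ 0.5284 -0.293   0.055 ]
0.0818 -73.1
0.1019 16.1
0.0833 107.3
0.1014 -163.0
```

```bash
cat >> h.py <<'E'
def plan(target,yawdeg):
    """tool-frame shift (mm) and turn so TCP->target and tool y at world heading yawdeg (mod 180)"""
    o=telemetry.get_obs();Rm=R.from_rotvec(o['orientation']).as_matrix()
    h=np.degrees(np.arctan2(Rm[1,1],Rm[0,1]));dw=(yawdeg-h+90)%180-90
    print('t',o['time'],'pos',o['ee_pos'].round(4),'yhead',round(h,2),'travel',(Rm.T@(np.array(target)-o['ee_pos'])*1e3).round(1),'yaw',round(-np.radians(dw),3),'F',o['contact_force'].round(1),'w',round(o['gripper_width'],4))
    print(Rm.round(2).tolist())
E
python3 - <<'E'
from h import *
a=np.radians(-25.5);ux=np.array([np.cos(a),np.sin(a),0]);c=np.array([.542,.1363,0])
t=c-.032*ux; print(t)
t[2]=.205;plan(t,-25.5)
# check lever angle by reprojecting knob
for f in ['wrist0.png','side0.png']:
    o,d=load(f);print(proj(o,d,[c+np.array([0,0,.06])-ux*.07*np.sin(.5)+[0,0,.07*np.cos(.5)]]))
E
```

```text
[0.51311727 0.15007636 0.        ]
t 0.15 pos [0.5498 0.     0.205 ] yhead 0.0 travel [ 1.000e-01 -3.670e+01 -1.501e+02] yaw 0.445 F [-0.3  1.1 -0.9] w 0.094
[[-0.0, 1.0, 0.0], [0.0, 0.0, -1.0], [-1.0, -0.0, -0.0]]
[[229.91188054  32.35645769]]
[[302.42950819 292.10895137]]
```

Call:
{"api": "jog_arm", "payload": {"travel": [[0,-12,-40],[0,-24,-80],[0,-37,-120],[0,-37,-150],[0,-37,-150]], "yaw": [0.14,0.28,0.42,0.445,0.445], "grip": 66}}

```text
time: 0.65
ee_pos: [0.5124, 0.1529, 0.2053]
orientation: [1.527, 0.967, -1.527]
contact_force: [-0.1, 0.4, 0.2]
gripper_width: 0.066
```

Run:
```python
from h import *
plan([.5131,.1501,.108],-25.5)
o,d=snap('wrist','wrist1.png');snap('side','side1.png')
```

```text
t 0.65 pos [0.5124 0.1529 0.2053] yhead -25.36 travel [97.3  1.9  2.2] yaw 0.002 F [-0.1  0.4  0.2] w 0.066
[[-0.0, 0.9, -0.43], [0.0, -0.43, -0.9], [-1.0, -0.0, -0.0]]
```

View pics/wrist1.png

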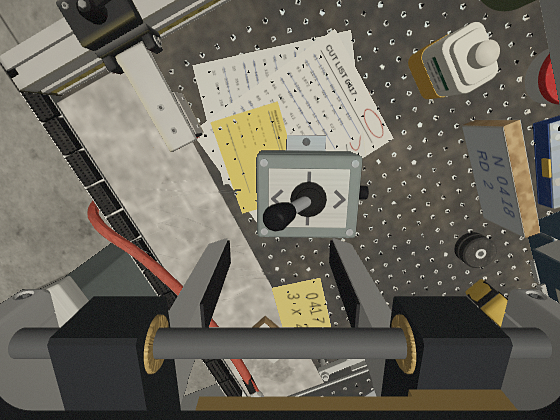

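View pics/side1.png

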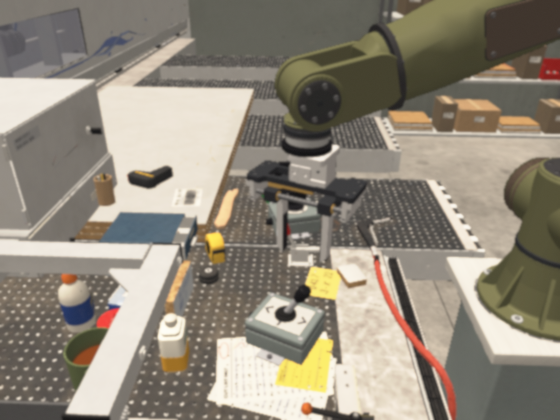

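Run:
```python
from h import *
for f in ['wrist1.png','side1.png']:
    print(proj(*load(f),[[.542,.1363,.055],[.512,.153,.205]]).round(1))
print(back(*load('wrist1.png'),[(264,162),(355,162),(264,233),(355,233)],.055).round(4))
```

```text
[[307.9 198.2]
 [277.6 252.3]]
[[285.  314.9]
 [303.9 253.4]]
[[0.5145 0.1957 0.055 ]
 [0.6066 0.152  0.055 ]
 [0.4769 0.1193 0.055 ]
 [0.5757 0.0724 0.055 ]]
```

Reprojection agrees with the image: box centre at wrist (308,198), tool midpoint at side (304,253). The jaws are above the lever, aligned with its swing, so I'll go down around the knob.

Call:
{"api": "jog_arm", "payload": {"travel": [[30,2,2],[60,2,2],[85,2,2],[97,2,2],[97,2,2]], "yaw": [0,0,0,0,0]}}

```text
time: 1.25
ee_pos: [0.5135, 0.1464, 0.1073]
orientation: [1.527, 0.965, -1.532]
contact_force: [-0.0, -0.5, 1.0]
gripper_width: 0.066
```

Run:
```python
from h import *
plan([.542,.1363,.108],-25.5)
snap('wrist','wrist2.png');snap('side','side2.png')
```

```text
t 1.25 pos [0.5135 0.1464 0.1073] yhead -25.54 travel [-0.8 30.1 -3.2] yaw -0.001 F [-0.  -0.5  1. ] w 0.066
[[-0.0, 0.9, -0.43], [-0.0, -0.43, -0.9], [-1.0, -0.0, 0.0]]
```

View pics/wrist2.png

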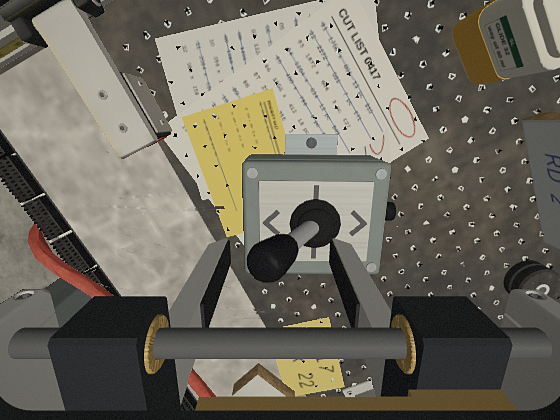

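View pics/side2.png

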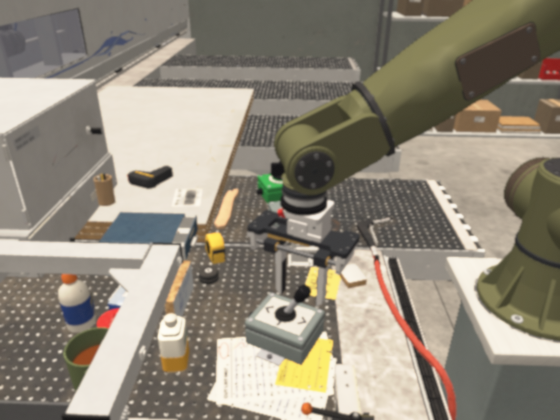

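The knob at wrist (272,258) is between the open fingers, and nothing is touching. I'll narrow the jaws a little and push towards the box's +x.

Call:
{"api": "jog_arm", "payload": {"travel": [[0,0,-3],[0,6,-3],[0,12,-3],[0,17,-3],[0,17,-3]], "yaw": [0,0,0,0,0], "grip": 50, "grip_force": 20}}

```text
time: 1.85
ee_pos: [0.5304, 0.1432, 0.1093]
orientation: [1.529, 0.967, -1.53]
contact_force: [-9.3, 5.2, 6.8]
gripper_width: 0.0501
```

Run:
```python
from h import *
plan([.5425,.136,.108],-25.5)
snap('wrist','wrist3.png')
```

```text
t 1.85 pos [0.5304 0.1432 0.1093] yhead -25.49 travel [ 1.2 14.1  1.3] yaw 0.0 F [-9.3  5.2  6.8] w 0.0501
[[-0.0, 0.9, -0.43], [0.0, -0.43, -0.9], [-1.0, -0.0, -0.0]]
```

View pics/wrist3.png

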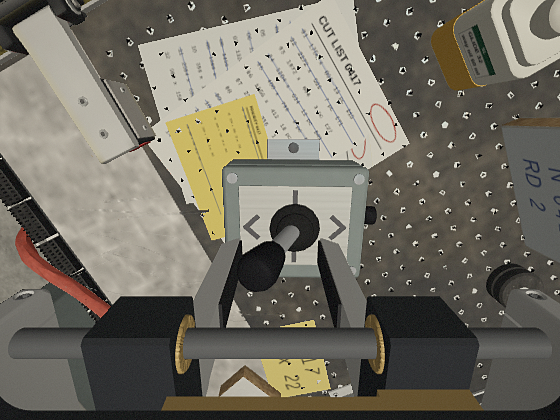

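The trailing finger (wrist x≈235) is pushing the knob at (262,265) with about 11 N, and the lever is on its way. I'll keep going to the middle.

Call:
{"api": "jog_arm", "payload": {"travel": [[0,4,0],[0,8,0],[0,12,0],[0,14,0],[0,14,0]], "yaw": [0,0,0,0,0]}}

```text
time: 2.4
ee_pos: [0.5438, 0.1365, 0.1088]
orientation: [1.53, 0.964, -1.528]
contact_force: [0.8, 0.1, 0.3]
gripper_width: 0.0499
```

Run:
```python
from h import *
plan([.5425,.136,.108],-25.5)
snap('wrist','wrist4.png')
```

```text
t 2.4 pos [0.5438 0.1365 0.1088] yhead -25.5 travel [ 0.8 -0.9  1. ] yaw -0.0 F [0.8 0.1 0.3] w 0.0499
[[0.0, 0.9, -0.43], [-0.0, -0.43, -0.9], [-1.0, 0.0, -0.0]]
```

View pics/wrist4.png

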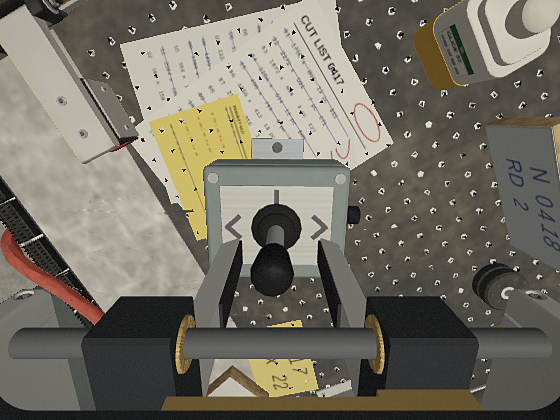

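Run:
```python
from h import *
o,d=load('wrist4.png')
a=np.radians(-25.5);ux=np.array([np.cos(a),np.sin(a),0]);c=np.array([.5425,.1358,.06])
for t in (0,.13,.2): print(t,[proj(o,d,c-ux*r*np.sin(t)+[0,0,r*np.cos(t)]).round(1).tolist() for r in (0,.049,.07,.085)])
i=cv2.imread('pics/wrist4.png')[180:320,200:360];cv2.imwrite('pics/c4.png',cv2.resize(i,None,fx=4,fy=4,interpolation=cv2.INTER_CUBIC))
```

```text
0 [[[277.3, 228.3]], [[276.9, 254.2]], [[276.7, 269.6]], [[276.5, 282.8]]]
0.13 [[[277.3, 228.3]], [[267.4, 254.0]], [[261.6, 269.1]], [[256.6, 282.2]]]
0.2 [[[277.3, 228.3]], [[262.4, 253.6]], [[253.7, 268.4]], [[246.1, 281.3]]]
```

View pics/c4.png

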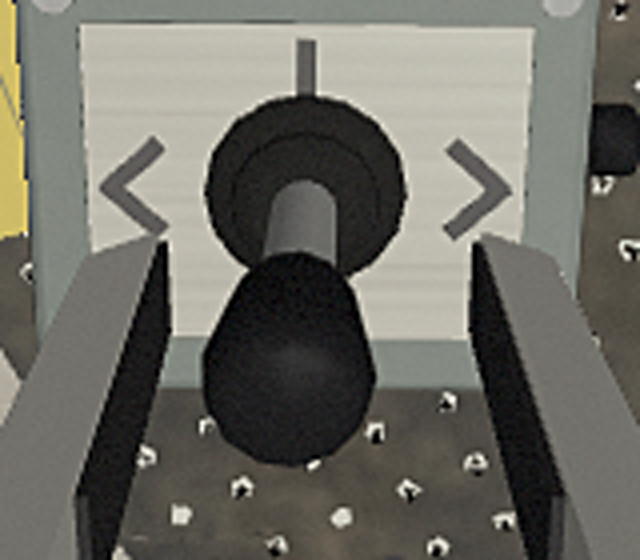

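The lever is in the notch and leaning about 0.04 rad. Its knob centre is at wrist x 272, against 276.6 for upright. I'll close the jaws softly to centre it, then look again.

Call:
{"api": "jog_arm", "payload": {"travel": [[0,-1,0],[0,-1,0],[0,-1,0],[0,-1,0],[0,-1,0]], "yaw": [0,0,0,0,0], "grip": 29, "grip_force": 5}}

```text
time: 2.95
ee_pos: [0.5423, 0.1371, 0.1085]
orientation: [1.529, 0.965, -1.529]
contact_force: [1.1, 1.0, 0.8]
gripper_width: 0.029
```

Call:
{"api": "jog_arm", "payload": {"travel": [[0,0,0],[0,0,0],[0,0,0],[0,0,0],[0,0,0]], "yaw": [0,0,0,0,0], "grip": 60}}

```text
time: 3.45
ee_pos: [0.5423, 0.1371, 0.1085]
orientation: [1.529, 0.965, -1.529]
contact_force: [0.1, 0.5, -0.1]
gripper_width: 0.0599
```

Run:
```python
from h import *
plan([.5425,.136,.22],-25.5)
o,d=snap('wrist','wrist5.png')
a=np.radians(-25.5);ux=np.array([np.cos(a),np.sin(a),0]);c=np.array([.5425,.1358,.06])
print(proj(o,d,c+[0,0,.07]))
i=cv2.imread('pics/wrist5.png')[180:320,200:360];cv2.imwrite('pics/c5.png',cv2.resize(i,None,fx=4,fy=4,interpolation=cv2.INTER_CUBIC))
```

```text
t 3.45 pos [0.5423 0.1371 0.1085] yhead -25.5 travel [-111.5    0.7    0.9] yaw 0.0 F [ 0.1  0.5 -0.1] w 0.0599
[[0.0, 0.9, -0.43], [-0.0, -0.43, -0.9], [-1.0, 0.0, 0.0]]
[[279.31041031 269.66161035]]
```

View pics/c5.png

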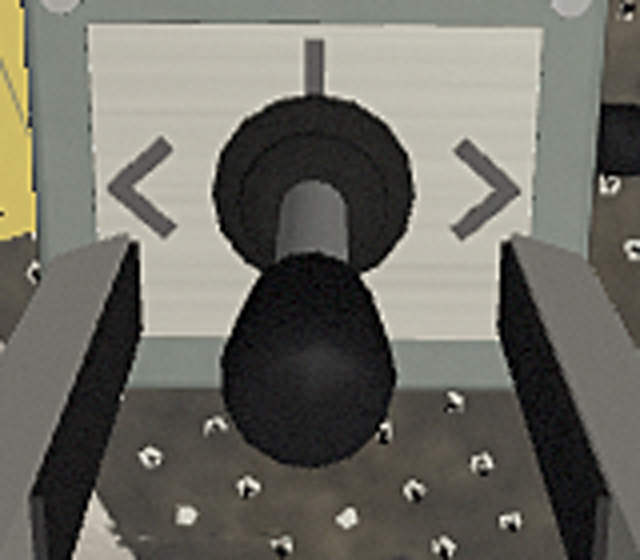

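The lever is upright: knob at wrist x 277.3, against 279.3 expected, which is about 0.015 rad. I'll rise clear and go over the isolator.

Call:
{"api": "jog_arm", "payload": {"travel": [[-30,0,0],[-70,0,0],[-110,0,0],[-111,0,0],[-111,0,0]], "yaw": [0,0,0,0,0]}}

```text
time: 4.0
ee_pos: [0.5424, 0.1372, 0.2198]
orientation: [1.53, 0.964, -1.528]
contact_force: [-0.0, 0.3, -0.7]
gripper_width: 0.06
```

Run:
```python
from h import *
plan([.5285,-.293,.21],-73.5)
```

```text
t 4.0 pos [0.5424 0.1372 0.2198] yhead -25.49 travel [  9.6 172.6 394.3] yaw 0.838 F [-0.   0.3 -0.7] w 0.06
[[0.0, 0.9, -0.43], [0.0, -0.43, -0.9], [-1.0, 0.0, -0.0]]
```

Call:
{"api": "jog_arm", "payload": {"travel": [[0,17,38],[0,34,76],[0,52,118],[0,69,157],[0,86,197]], "yaw": [0.1,0.2,0.3,0.4,0.5]}}

```text
time: 4.5
ee_pos: [0.5342, -0.0793, 0.2177]
orientation: [1.864, 0.601, -1.868]
contact_force: [1.3, -0.7, 0.6]
gripper_width: 0.0602
```

Run:
```python
from h import *
plan([.5285,-.293,.21],-73.5)
```

```text
t 4.5 pos [ 0.5342 -0.0793  0.2177] yhead -54.38 travel [  7.5 170.4 129.1] yaw 0.334 F [ 1.3 -0.7  0.6] w 0.0602
[[-0.0, 0.58, -0.81], [0.0, -0.81, -0.58], [-1.0, -0.0, 0.0]]
```

Call:
{"api": "jog_arm", "payload": {"travel": [[0,34,26],[0,68,52],[0,102,78],[0,136,104],[5,170,129]], "yaw": [0.08,0.16,0.24,0.33,0.333]}}

```text
time: 5.0
ee_pos: [0.5295, -0.2927, 0.213]
orientation: [2.065, 0.302, -2.068]
contact_force: [0.5, 0.2, -0.8]
gripper_width: 0.0603
```

Call:
{"api": "jog_arm", "payload": {"travel": [[0,0,0],[0,0,0]], "yaw": [0,0]}}

```text
time: 5.2
ee_pos: [0.5294, -0.2913, 0.2123]
orientation: [2.063, 0.305, -2.068]
contact_force: [0.1, 0.5, -0.1]
gripper_width: 0.0601
```

Run:
```python
from h import *
plan([.5285,-.293,.21],-73.5)
snap('wrist','wrist6.png')
```

```text
t 5.2 pos [ 0.5294 -0.2913  0.2123] yhead -73.3 travel [2.3 1.3 1.4] yaw 0.003 F [ 0.1  0.5 -0.1] w 0.0601
[[-0.0, 0.29, -0.96], [0.0, -0.96, -0.29], [-1.0, -0.0, 0.0]]
```

View pics/wrist6.png

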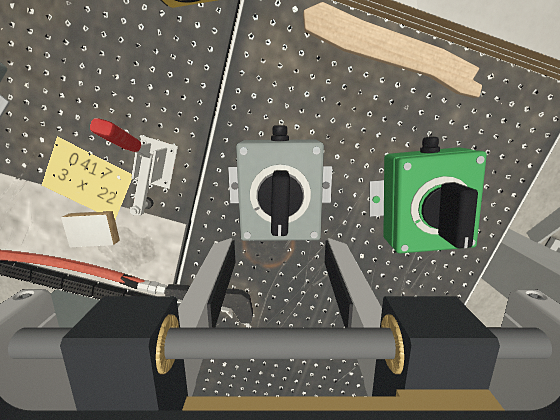

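The wrist view shows the grey isolator at (280,195) directly ahead of the fingers, with its wing along the box's x axis. The green box at (433,200) is off to the right. I'll refine the isolator's pose.

Run:
```python
from h import *
i=cv2.imread('pics/wrist6.png')[120:260,210:350];cv2.imwrite('pics/c6.png',cv2.resize(i,None,fx=4,fy=4,interpolation=cv2.INTER_CUBIC))
```

```text
(no output)
```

View pics/c6.png

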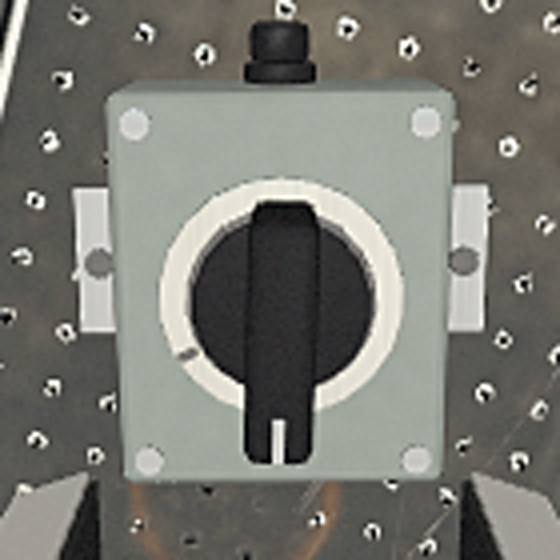

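Run:
```python
from h import *
o,d=load('wrist6.png')
P=back(o,d,np.array([(134,124),(426,122),(417,460),(148,460)])/4+[210,120],.055);print(P.round(4),P.mean(0).round(4))
v=(P[0]+P[1]-P[2]-P[3]);print(np.degrees(np.arctan2(v[1],v[0])))
v=(P[1]+P[2]-P[0]-P[3]);print(np.degrees(np.arctan2(v[1],v[0])))
W=back(o,d,np.array([(252,203),(318,203),(311,464),(244,464)])/4+[210,120],.109);print(W.mean(0),'len',np.linalg.norm(W[0]-W[3]));v=W[0]+W[1]-W[2]-W[3];print(np.degrees(np.arctan2(v[1],v[0])))
c=P.mean(0);c[2]=.082;plan(c,-73.5)
```

```text
[[ 0.5665 -0.2371  0.055 ]
 [ 0.5908 -0.316   0.055 ]
 [ 0.4928 -0.3463  0.055 ]
 [ 0.469  -0.2671  0.055 ]] [ 0.5298 -0.2916  0.055 ]
17.145583995305717
-73.08763042251684
[ 0.53318522 -0.29057028  0.109     ] len 0.06796661511176628
15.143777487069757
t 5.25 pos [ 0.5298 -0.2905  0.213 ] yhead -73.23 travel [131.    1.3   0.2] yaw 0.005 F [0.6 0.3 0. ] w 0.06
[[-0.0, 0.29, -0.96], [0.0, -0.96, -0.29], [-1.0, -0.0, 0.0]]
```

Call:
{"api": "jog_arm", "payload": {"travel": [[40,1,0],[80,1,0],[110,1,0],[130,1,0],[136,1,0]], "yaw": [0,0,0,0,0]}}

```text
time: 5.75
ee_pos: [0.5298, -0.2901, 0.076]
orientation: [2.061, 0.309, -2.067]
contact_force: [-0.3, 0.8, 1.1]
gripper_width: 0.0598
```

Run:
```python
from h import *
plan([.5296,-.2918,.076],-73.1)
snap('wrist','wrist7.png')
```

```text
t 5.75 pos [ 0.5298 -0.2901  0.076 ] yhead -73.13 travel [0.  1.6 0.6] yaw -0.0 F [-0.3  0.8  1.1] w 0.0598
[[-0.0, 0.29, -0.96], [0.0, -0.96, -0.29], [-1.0, -0.0, 0.0]]
```

View pics/wrist7.png

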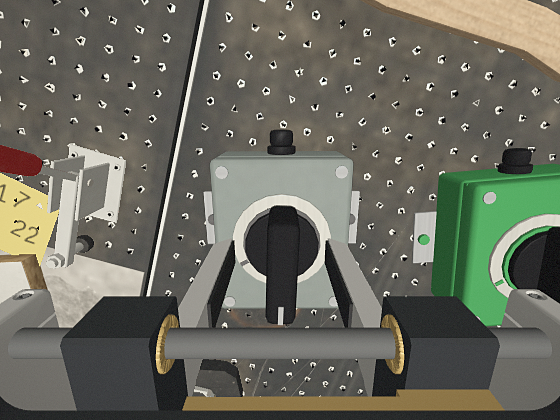

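The wing at wrist x 282 is between the jaws. I'll shift 1.5 mm and close on it.

Call:
{"api": "jog_arm", "payload": {"travel": [[0,1.5,0.5],[0,1.5,0.5],[0,1.5,0.5],[0,1.5,0.5],[0,1.5,0.5]], "yaw": [0,0,0,0,0], "grip": 10, "grip_force": 25}}

```text
time: 6.3
ee_pos: [0.5305, -0.2937, 0.0788]
orientation: [2.064, 0.304, -2.064]
contact_force: [-0.2, -0.1, 0.3]
gripper_width: 0.0231
```

Call:
{"api": "jog_arm", "payload": {"travel": [[0,0,0],[0,0,0],[-3,0,0],[-6,0,0],[-9,0,0]], "yaw": [0,0,0,0,0]}}

```text
time: 6.8
ee_pos: [0.5297, -0.2917, 0.0864]
orientation: [2.063, 0.309, -2.068]
contact_force: [-1.6, 9.4, -4.1]
gripper_width: 0.0178
```

Call:
{"api": "jog_arm", "payload": {"travel": [[-3,0,0],[-6,0,0],[-6,0,0],[-6,0,0]], "yaw": [0,0,0,0]}}

```text
time: 7.2
ee_pos: [0.5298, -0.2918, 0.0928]
orientation: [2.064, 0.309, -2.068]
contact_force: [-3.1, 11.8, 1.7]
gripper_width: 0.0177
```

Run:
```python
from h import *
plan([.5296,-.2918,.091],-133.1)
snap('wrist','wrist8.png')
```

```text
t 7.2 pos [ 0.5298 -0.2918  0.0928] yhead -73.21 travel [1.8 0.  0.2] yaw 1.045 F [-3.1 11.8  1.7] w 0.0177
[[-0.0, 0.29, -0.96], [0.0, -0.96, -0.29], [-1.0, -0.0, 0.0]]
```

View pics/wrist8.png

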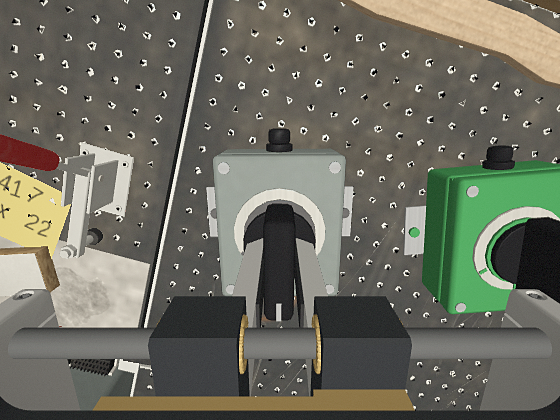

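The knob has risen about 15 mm in the grip, with a small sideways load. I'll ease that off and turn clockwise about the axis.

Call:
{"api": "jog_arm", "payload": {"travel": [[0,-1,0],[0,-1,0],[0,-1,0],[0,-1,0],[0,-1,0]], "yaw": [0.08,0.2,0.32,0.44,0.56]}}

```text
time: 7.75
ee_pos: [0.5297, -0.2921, 0.0929]
orientation: [-2.074, 0.283, 2.077]
contact_force: [-0.7, 2.3, -2.9]
gripper_width: 0.0179
```

Run:
```python
from h import *
plan([.5296,-.2918,.091],-133.1)
print(telemetry.get_obs()['moment'],telemetry.get_obs()['q'])
```

```text
t 7.75 pos [ 0.5297 -0.2921  0.0929] yhead -105.58 travel [ 1.9 -0.2  0.2] yaw 0.48 F [-0.7  2.3 -2.9] w 0.0179
[[-0.0, -0.27, -0.96], [0.0, -0.96, 0.27], [-1.0, -0.0, 0.0]]
[0.48067713 0.24205852 0.06603899] [-5.64557545e-01  5.30172385e-01  1.47036070e+00  4.02091127e-04
  1.14284794e+00  1.27801675e+00]
```

Call:
{"api": "jog_arm", "payload": {"travel": [[0,0,0],[0,0,0],[0,0,0],[0,0,0],[0,0,0]], "yaw": [0.12,0.24,0.36,0.48,0.5]}}

```text
time: 8.25
ee_pos: [0.5295, -0.2924, 0.0929]
orientation: [-1.769, 0.717, 1.772]
contact_force: [-3.7, 0.6, -3.4]
gripper_width: 0.0178
```

Run:
```python
from h import *
plan([.5296,-.2918,.091],-133.1)
print(telemetry.get_obs()['moment'])
snap('wrist','wrist9.png')
```

```text
t 8.25 pos [ 0.5295 -0.2924  0.0929] yhead -134.08 travel [ 1.9 -0.5  0.4] yaw -0.017 F [-3.7  0.6 -3.4] w 0.0178
[[-0.0, -0.7, -0.72], [0.0, -0.72, 0.7], [-1.0, 0.0, 0.0]]
[0.18720808 0.71692698 0.3931046 ]
```

View pics/wrist9.png

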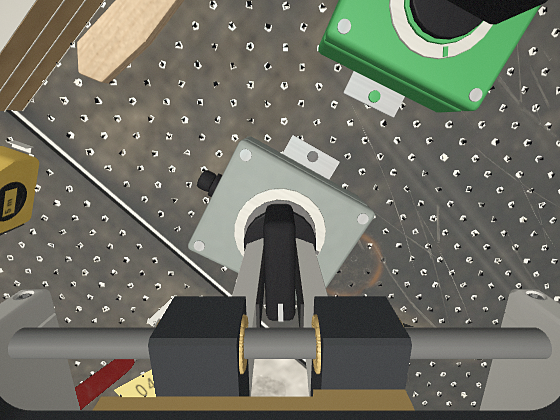

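The wing has turned about 61 degrees and the torque is rising at 0.39 N m, so this is near the stop. I'll nudge it slightly further, then push home.

Call:
{"api": "jog_arm", "payload": {"travel": [[0,0,0],[0,0,0],[5,0,0],[10,0,0],[14,0,0]], "yaw": [0.03,0.03,0.03,0.02,0.02]}}

```text
time: 8.8
ee_pos: [0.5298, -0.2926, 0.0794]
orientation: [-1.76, 0.728, 1.762]
contact_force: [-6.9, 1.3, 2.3]
gripper_width: 0.0183
```

Call:
{"api": "jog_arm", "payload": {"travel": [[2,0,0],[4,0,0],[4,0,0],[4,0,0]], "yaw": [0,0,0,0]}}

```text
time: 9.2
ee_pos: [0.5306, -0.2933, 0.0782]
orientation: [-1.763, 0.729, 1.759]
contact_force: [-11.9, 3.9, 20.3]
gripper_width: 0.0178
```

Run:
```python
from h import *
plan([.5296,-.2918,.076],-133.1)
print(telemetry.get_obs()['moment'])
```

```text
t 9.2 pos [ 0.5306 -0.2933  0.0782] yhead -134.94 travel [ 2.2 -0.3  1.7] yaw -0.032 F [-11.9   3.9  20.3] w 0.0178
[[0.0, -0.71, -0.71], [-0.0, -0.71, 0.71], [-1.0, -0.0, -0.0]]
[0.76247818 2.25055457 0.22640438]
```

It bottomed firmly, with 20 N upward at the original height. I'll release, rise and look.

Call:
{"api": "jog_arm", "payload": {"travel": [[-3,0,0],[-3,0,0],[-3,0,0],[-3,0,0],[-3,0,0]], "yaw": [0,0,0,0,0], "grip": 60}}

```text
time: 9.7
ee_pos: [0.5301, -0.2926, 0.0782]
orientation: [-1.759, 0.73, 1.759]
contact_force: [-0.3, 1.1, -0.0]
gripper_width: 0.0545
```

Call:
{"api": "jog_arm", "payload": {"travel": [[-30,0,0],[-70,0,0],[-110,0,0],[-130,0,0],[-130,0,0]], "yaw": [0,0,0,0,0]}}

```text
time: 10.2
ee_pos: [0.531, -0.2932, 0.2116]
orientation: [-1.764, 0.731, 1.754]
contact_force: [-0.2, -0.7, -0.4]
gripper_width: 0.0603
```

Run:
```python
from h import *
snap('wrist','wrist10.png');snap('side','side10.png');snap('scene','scene10.png')
plan([.5296,-.2918,.21],-73.1)
i=cv2.imread('pics/wrist10.png')[120:270,200:360];cv2.imwrite('pics/c10.png',cv2.resize(i,None,fx=4,fy=4,interpolation=cv2.INTER_CUBIC))
```

```text
t 10.35 pos [ 0.5297 -0.2924  0.2069] yhead -135.1 travel [-3.1 -0.3  0.5] yaw -1.082 F [-0.6  0.1 -0.1] w 0.0601
[[-0.0, -0.71, -0.71], [0.0, -0.71, 0.71], [-1.0, 0.0, 0.0]]
```

View pics/c10.png

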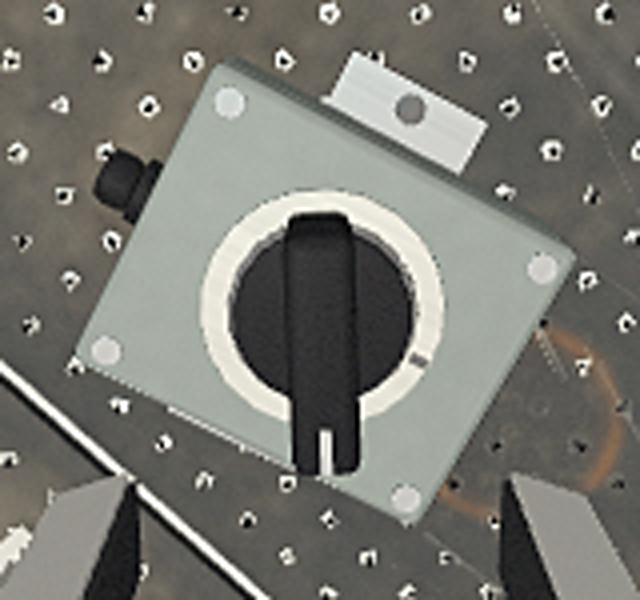

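View pics/side10.png

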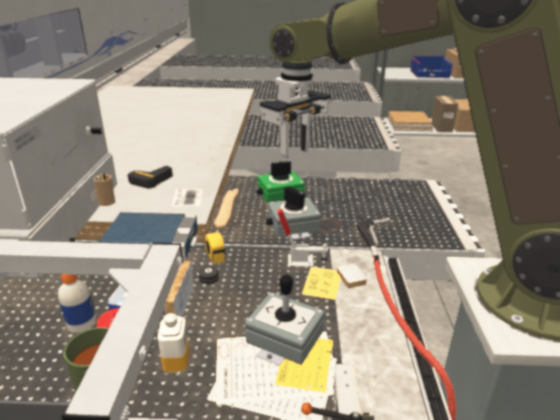

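View pics/scene10.png

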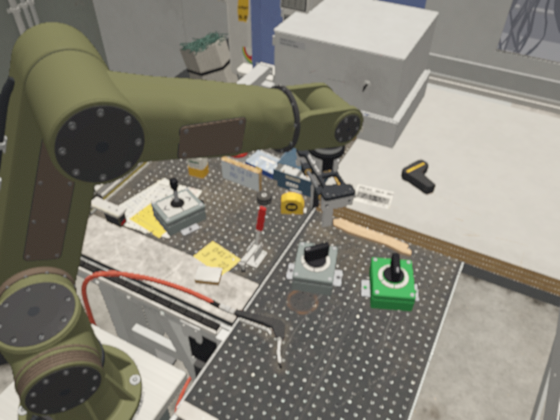

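Run:
```python
from h import *
o,d=load('wrist10.png')
W=back(o,d,np.array([(288,214),(352,214),(358,473),(294,473)])/4+[200,120],.109);print(o['ee_pos'],W.mean(0),'len',np.linalg.norm(W[0]-W[3]),np.linalg.norm(W[2]-W[3]));v=W[0]+W[1]-W[2]-W[3];print(np.degrees(np.arctan2(v[1],v[0])))
for f,a in (('wrist10.png',17-60.16),('wrist6.png',17)):
  o,d=load(f);r=np.radians(a);u=np.array([np.cos(r),np.sin(r),0]);n=np.array([-u[1],u[0],0]);c=np.array([.5297,-.2918,0])
  for z in (.109,.125): print(f,z,(4*(proj(o,d,[c+s*.032*u+t*.009*n+[0,0,z] for s,t in((1,1),(1,-1),(-1,-1),(-1,1))])-([200,120] if '10' in f else [210,120]))).round(0).tolist())
# lever in side
o,d=load('side10.png')
print(proj(o,d,[[.5425,.136,.06],[.5425,.136,.13]]).round(1))
i=cv2.imread('pics/side10.png')[265:375,225:345];cv2.imwrite('pics/c11.png',cv2.resize(i,None,fx=5,fy=5,interpolation=cv2.INTER_CUBIC))
```

```text
[ 0.5310055  -0.29315609  0.21156805] [ 0.53206215 -0.29392952  0.109     ] len 0.06744895792277751 0.016532870947381872
-43.75975766979701
wrist10.png 0.109 [[283.0, 235.0], [356.0, 233.0], [363.0, 477.0], [293.0, 479.0]]
wrist10.png 0.125 [[280.0, 248.0], [358.0, 246.0], [365.0, 502.0], [292.0, 504.0]]
wrist6.png 0.109 [[244.0, 226.0], [318.0, 226.0], [317.0, 470.0], [248.0, 470.0]]
wrist6.png 0.125 [[242.0, 239.0], [320.0, 239.0], [319.0, 495.0], [246.0, 495.0]]
[[284.8 312.7]
 [285.3 282.6]]
```

View pics/c11.png

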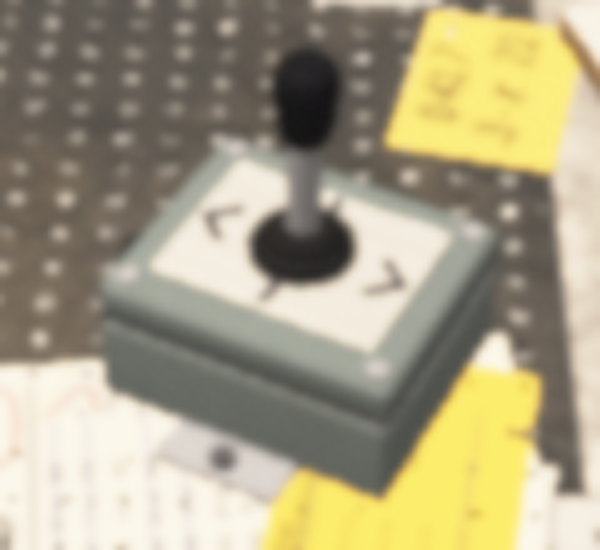

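The final views show:
- **Lever:** upright in side view, with its knob at (286,285) against (285,283) predicted for upright.
- **Isolator wing:** turned about 61 degrees, and its end is at crop row 473. That fits "in" (477) and not "out" (502).
- **Bystanders:** in the same places as before.

The arm is clear of everything, so I'll hand in.

```bash
python3 -c "
from bench import ticket;print(ticket.hand_in())"
```

```text
the job is handed in; nothing more can be done
None
```

The roller feed is stopped and locked out, in the order you asked, and I handed the job in at about 10.4 s of the 54 s allowed.

- **Feed switch:** I straddled the lever with the jaws, pushed it towards the box's +x until it clicked into off, and centred it with a light squeeze. The last side view shows it upright, within about 2 px of prediction, and it did not go over to the other side.
- **Isolator:** I gripped the wing of the grey isolator's knob, pulled it up about 15 mm and turned it clockwise about 61 degrees, to the stop. I then pushed it down until it bottomed with 20 N at its starting height. The final wrist picture agrees with it being in and turned, to about 2 mm in height.
- **Surroundings:** In the final scene and side pictures the other things look unmoved, though I did not measure them. The arm was clear above the isolator, with close to zero force.

The wing measured 60.8 degrees against a nominal 60, which is within my measuring error. No check failed.

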